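# Weigh a fuse link on the portable tester and hold the test lever at its third position

### The job

Set the fuse link with the orange band upright in the middle of the tester's sprung weighing pan, gently enough not to bottom the pan, and let go of it. Then press the red lever bar down with the fingers, past its first two clicks to the third (the green mark, not on to the red one), and hold it there against its spring: the job finishes while you are still holding the lever at the third position. Leave the other fuse link, the padlock and the screwdriver where they are.

Things in the scene. Friction and masses are not known exactly. Their poses are not given: they have to be found in the camera images.
- fuse_center (a point): Fuse link to be tested: loose white ceramic block 50 x 34 x 40 mm (its x, y, z) with an ORANGE band round its middle and a steel blade 18 mm high, 6 mm thick at each x end, half-way up (86 mm over all). Stands upright on the work surface; 0.17 to 0.34 kg. This point is its centre, 20 mm above its underside. Grasp it across its y (34 mm).
- spare_center (a point): Another fuse link of the same shape and size, with a BLUE band: leave it alone. This point is its centre, 20 mm above its underside.
- pan_center (a point): Centre of the top face of the weighing pan: a round flat steel plate 116 mm across, 5 mm thick, with a blue ring (68 mm across) and blue dot marking its middle, on the tester's left (+y) half. Unloaded its top is 100 mm above the work surface; it sinks straight down on a spring and this point with it. Axes: those of the tester.
- tester: Fuse-link tester, fixed to the table: a yellow case 200 (x) x 280 (y) x 71 mm high with a black top. Origin under its centre; x to its rear, y to its left, z up; the -x side, towards the robot, is the front. Pan centre at x -20, y +70 mm; lever hinge at x +60, y -85 mm.
- pan (a joint): How far the pan has sunk, in m: 0 unloaded, 0.020 at its bottom stop. Spring 350 N/m with about 0.4 N preload, so the fuse link sinks it about 4 to 9 mm. Never push it past 0.017.
- lever (a joint): Test lever angle, rad: 0 at rest (raised), grows as the bar is pressed down. Clicks at 0.14 (first, white), 0.28 (second, yellow), 0.42 (third, green); red mark 0.56, end stop 0.58. Springs back to 0 when let go, from anywhere. Pressed at the bar it takes about 4.5 N to start, about 8 N to hold at the third click; between clicks the resistance swings 2.5 N either way.
- lever_bar (a point): Centre of the lever's red crossbar: round, 18 mm in diameter, 56 mm long, lying along the tester's y, on the end of a thin steel arm. It swings on a circle of radius 130 mm about lever_hub. At rest it is 124 mm in front (-x) of the hub, 38 mm above it (arm raised 0.30 rad), 178 mm above the work surface; at the third click 129 mm in front, 16 mm below the hub: 54 mm lower than at rest.
- lever_hub (a point): Centre of the lever's hinge (fixed to the tester), in a grey yoke on the tester's right half, 140 mm above the work surface. Axes: those of the tester, y along the hinge axis. The arm points from here to the tester's front (-x). A thin upright plate with the coloured position marks stands 24 mm beside the arm, on the pan's side, within 90 mm of the hub, up to 168 mm high.
- padlock_center (a point): Red lockout padlock, body 40 x 45 x 22 mm with a steel shackle out of its +x side, lying on the work surface; leave it alone. This point is the centre of its body, 11 mm up.
- screwdriver_grip (a point): Orange-handled screwdriver about 200 mm long lying along its own x; leave it alone. This point is in its handle.
Things that resemble listed ones, but are neither listed nor needed, are in the scene too. What is shaped like the part that bears fuse_center but purple or turquoise is not meant.

How it is judged:
By the outcome, as a careful person would: the job done as asked, in the order asked, and still so for the second after the job is handed in, while the arm keeps its last pose, push and grip.
It also fails if it takes over 51 s, if anything falls off the work surface, if the arm or the gripper's body presses on something with over 40 N, if the wrist force passes 120 N, or if a joint passes its speed limit or range.

### The arm

A 6-joint arm with a two-finger parallel gripper is mounted at the origin on the work surface. World frame = base frame: x ahead of the robot, y to its left, z up, the work surface at z = 0. Lengths are in mm, angles in rad, forces in N, time in s.
With the tool pointing down it reaches from about 350 to 975 mm from the base axis. Payload 17.4 kg.
Tool frame: the origin (TCP) lies on the centre line of the jaws, within the pads' length; the fingertips stand 14 mm ahead of it and the grasp point (between the pads) lies 5 mm behind it (env.tips_ahead is the distance from the TCP to the fingertips, in mm); z points along the fingers, y is the direction in which the jaws open and shut (so a half turn about z gives the same grasp; the last joint's range is limited). The gripper opens to 85 mm and grips with 20 to 120 N. Pads are 22 mm wide; open, the fingers measure 114 mm over their backs; the gripper's body (76 mm by 85 mm) begins 54 mm behind the grasp point. The pads swing forward as they close: fully open they stand 13 mm farther back than shut.
Start: joints at [-1.253, 0.116, 1.442, -0, 1.584, -0.038], TCP at [235.121, -632.733, 245.303] pointing down, gripper open.
Joint ranges: [-2.83, 2.83], [-0.83, 2.19], [0.07, 2.5], [-1.14, 4.28], [0.01, 3], [-2.97, 2.97]. Speed limits (rad/s): [1.89, 1.89, 2.22, 3.14, 3.14, 3.14].

### API

Orientations are given as a rotation vector (axis times angle).
In Python, from bench import monitor, capture, calibration, workorder, env gives the robot as it stands.
- The arm moves only by the shell command python3 -m jog 'ROWS' [FORCE]. ROWS is JSON, one flat list of numbers, 7 for each row, row after row: the closure, from 0 (fully open) to 1 (shut), then the shift along the tool's x, y, z in m, then the turn, a rotation vector about the tool's x, y, z in rad. In form: [claw, tx, ty, tz, rx, ry, rz, claw, tx, ty, tz, rx, ry, rz, ...]. A call has 1 to 12 rows; each row is the pose to reach, as a shift and turn from the pose commanded when the call began, along the tool's axes at that moment; what a row does not reach only later rows make up. A row lasts 1/8 s, in which the tool goes at most 62.5 mm and 10.7 degrees, less where a joint would pass 70% of its speed; a pose out of reach is approached as far as the arm can. A call with a gripper value outside its range is refused whole. The fingers move at their own pace and stop on an object; FORCE is the grip in N (left out, the last holds). Time passes only in rows, so rows that repeat a pose let the fingers close. It gives the time, the measured TCP pose, the force and the opening at its end, in the units of the state.
- monitor.read_state(): the state, without advancing time (a new reading comes with each control period).
- capture(name): name is "side" or "top" or "wrist"; returns the picture (480x640x3 uint8, red, green, blue); there is no depth.
- calibration(name): a dict with "fx", "fy", "cx", "cy" (pixels), "view" (4x4, takes a point from world to camera coordinates); the wrist camera has in their place "T_tool_cam" (4x4, takes a point from camera to tool coordinates, whose origin is the TCP and whose axes are the flange's). Camera axes: x right, y down, z forward; pixel columns grow to the right and rows downward; lengths in mm; the calibration is good to about 2 mm. A picture is of the moment at which its call begins: read the wrist's pose just before it. calibration takes no time and is no camera call.
- workorder.sign_off(): hands the job in, once; it reports no verdict.
The state is a dict: "t": time; "joint_pos": joint angles; "joint_velocities": joint speeds; "joint_torque": joint torques, N m; "tcp_pos": TCP position; "ee_rot": TCP orientation; "contact_force": force on the tool from outside, world axes, zero at the start; "wrist_torque": the same for the moment, N m; "gripper_width": finger opening in mm.
Only numpy, scipy, OpenCV 4.12 (cv2) and the standard library are available. Lean on these libraries where they do the work, as an engineer would, in place of code of your own. Each camera call takes 0.05 s, during which the arm holds its last target. There are 200 camera calls.

## Working session

There is one attempt and no reset: what is moved stays moved. The work goes in short steps, Python scripts to look and compute and a shell command to move; the robot and the scene stay as the last step left them, time stands still between calls to the robot, and variables do not carry over. Pictures are saved under pics/ and viewed, about 8 in all and at most 12, crops included, and the job is handed in when it is done.

```bash
mkdir -p pics; ls; python3 - <<'E'
from bench import monitor,capture,calibration,env
import cv2,numpy as np
print(monitor.read_state())
for n in("top","side","wrist"):
    im=capture(n);cv2.imwrite(f"pics/{n}0.png",im[:,:,::-1]);c=calibration(n);print(n,{k:np.round(v,3).tolist() for k,v in c.items()})
E
```

```text
pics
{'t': 0.0, 'joint_pos': array([-1.25284764e+00,  1.16455079e-01,  1.44227887e+00, -1.97647897e-05,
        1.58403425e+00, -3.78495775e-02]), 'joint_velocities': array([-8.54645261e-04, -1.42253501e-03, -6.72506759e-05, -7.94010424e-04,
        4.59804232e-04,  4.97156467e-04]), 'joint_torque': array([-4.08092470e-03, -7.31985712e+01, -6.32490993e+01, -3.13575838e-04,
        6.31450501e-03,  2.68359474e-05]), 'tcp_pos': array([ 235.02369453, -632.55792933,  244.57457028]), 'ee_rot': array([-3.09086801e+00, -5.55737422e-01,  2.88396802e-04]), 'contact_force': array([ 0.53208286, -0.31388005,  0.03794078]), 'wrist_torque': array([-0.02060164, -0.02175723,  0.03624044]), 'gripper_width': 85.3260542142302}
top {'fx': 514.325, 'fy': 514.325, 'cx': 316.049, 'cy': 239.868, 'view': [[0.006, -1.0, -0.012, -12.424], [-0.991, -0.004, -0.137, 586.042], [0.137, 0.013, -0.99, 927.614], [0.0, 0.0, 0.0, 1.0]]}
side {'fx': 438.162, 'fy': 438.162, 'cx': 319.706, 'cy': 231.161, 'view': [[-0.914, -0.406, 0.016, 528.155], [-0.322, 0.7, -0.637, 281.61], [0.248, -0.587, -0.77, 709.714], [0.0, 0.0, 0.0, 1.0]]}
wrist {'fx': 425.626, 'fy': 425.626, 'cx': 315.709, 'cy': 239.087, 'T_tool_cam': [[0.0, -0.946, -0.323, 82.783], [1.0, 0.0, -0.0, 1.366], [0.001, -0.323, 0.946, -128.449], [0.0, 0.0, 0.0, 1.0]]}
```

View pics/top0.png

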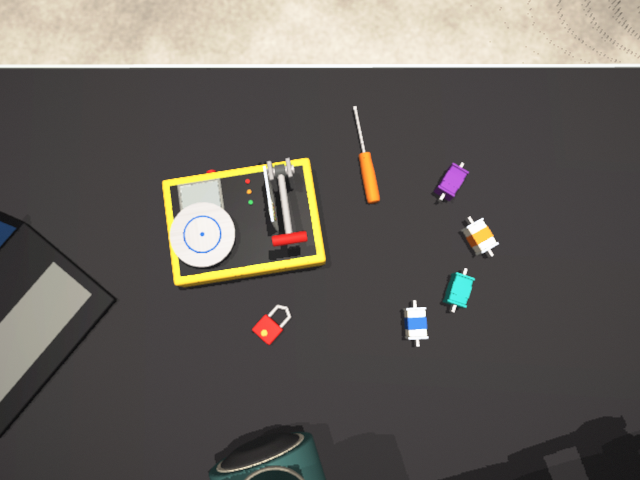

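View pics/side0.png

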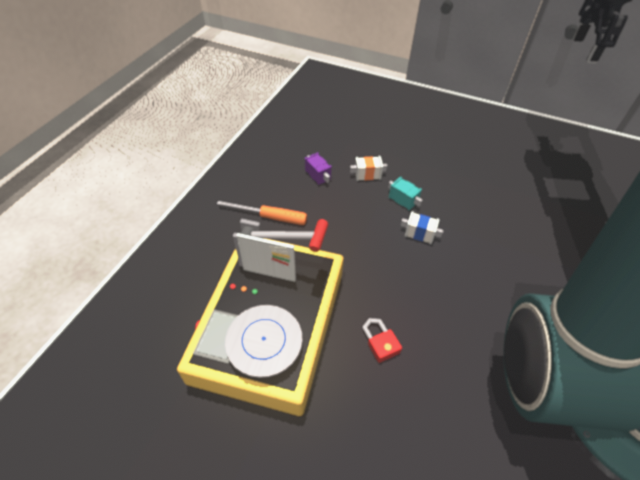

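The top view (0) shows these candidates: orange-banded white fuse at px (481,236), blue-banded spare (416,323), purple (453,181), turquoise (460,290), and the orange screwdriver handle (370,177). I choose the white block with the orange band at (481,236), which is (368,168) in the side view. The pan's ring is at (202,234) and the red bar at (289,239).

```bash
cat > h.py <<'E'
import numpy as np,cv2
from bench import calibration
def ray(n,uv):
    c=calibration(n);V=np.array(c["view"]);R,t=V[:3,:3],V[:3,3]
    d=R.T@np.array([(uv[0]-c["cx"])/c["fx"],(uv[1]-c["cy"])/c["fy"],1]);return -R.T@t,d/np.linalg.norm(d)
def onz(n,uv,z):
    o,d=ray(n,uv);return (o+d*(z-o[2])/d[2])
def tri(u1,u2,a="top",b="side"):
    A=np.zeros((3,3));B=np.zeros(3);rs=[ray(a,u1),ray(b,u2)]
    for o,d in rs:
        P=np.eye(3)-np.outer(d,d);A+=P;B+=P@o
    X=np.linalg.solve(A,B);return X,[round(float(np.linalg.norm(np.cross(X-o,d))),1) for o,d in rs]
def mask(im,lo,hi,box):
    h=cv2.cvtColor(im,cv2.COLOR_BGR2HSV);m=cv2.inRange(h,np.array(lo),np.array(hi));k=np.zeros_like(m);x0,y0,x1,y1=box;k[y0:y1,x0:x1]=255;return m&k
def biggest(m):
    return max(cv2.findContours(m,cv2.RETR_EXTERNAL,cv2.CHAIN_APPROX_NONE)[0],key=cv2.contourArea)
E
python3 - <<'E'
from h import *
T=cv2.imread("pics/top0.png");S=cv2.imread("pics/side0.png")
r=lambda x:np.round(x,1).tolist()
# ring
def ell(im,box):
    c=biggest(mask(im,(100,90,60),(125,255,255),box));e=cv2.fitEllipse(cv2.convexHull(c));return e
et,es=ell(T,(175,205,232,265)),ell(S,(235,310,295,370));print("ring",et,es,r(onz("top",et[0],100)),r(onz("side",es[0],100)),tri(et[0],es[0]))
# bar
def red(im,box):
    m=mask(im,(0,150,70),(5,255,255),box)|mask(im,(174,150,70),(180,255,255),box);return cv2.minAreaRect(biggest(m))
bt,bs=red(T,(265,225,315,252)),red(S,(300,215,335,252));print("bar",bt,bs,tri(bt[0],bs[0]))
# tester yellow outline
c=biggest(mask(T,(20,100,100),(35,255,255),(150,145,340,300)));q=cv2.boxPoints(cv2.minAreaRect(c));print("yel",[r(onz("top",p,71)) for p in q])
# fuse
for nm,im,box,z in(("top",T,(455,208,510,262),40),):
    m=mask(im,(0,0,120),(180,70,255),box)|mask(im,(8,120,120),(24,255,255),box)
    q=cv2.minAreaRect(biggest(m));o=cv2.minAreaRect(biggest(mask(im,(8,120,120),(24,255,255),box)));print("fuse",q,[r(onz(nm,p,40)) for p in cv2.boxPoints(q)],"band",o,[r(onz(nm,p,40)) for p in cv2.boxPoints(o)],r(onz(nm,o[0],40)))
so=cv2.minAreaRect(biggest(mask(S,(8,120,100),(24,255,255),(345,150,395,190))));print(so,r(onz("side",so[0],30)))
a=cv2.resize(T[196:276,430:530],None,fx=6,fy=6,interpolation=cv2.INTER_CUBIC)
cv2.imwrite("pics/crop1.png",a)
E
```

```text
ring ((201.7784881591797, 233.99732971191406), (36.59368133544922, 37.760433197021484), 56.24357223510742) ((263.5, 338.0), (2.1213202476501465, 3.0), 90.0) [587.5, 192.4, 100.0] [588.2, 191.5, 100.0] (array([587.46569506, 192.06851784, 101.57221642]), [0.2, 0.2])
bar ((289.19073486328125, 238.2714080810547), (11.471662521362305, 35.107242584228516), 81.46923065185547) ((318.2500305175781, 234.25001525878906), (10.751745223999023, 31.306549072265625), 18.434947967529297) (array([569.2097472 ,  31.96190498, 181.47061961]), [0.3, 0.3])
yel [[692.4, 286.5, 71.0], [739.3, 3.2, 71.0], [538.4, -29.1, 71.0], [493.4, 246.1, 71.0]]
fuse ((479.994384765625, 236.19102478027344), (46.321903228759766, 24.379947662353516), 57.9946174621582) [[619.3, -275.7, 40.0], [644.3, -315.5, 40.0], [569.7, -358.4, 40.0], [545.2, -319.0, 40.0]] band ((479.83111572265625, 236.1929168701172), (10.952699661254883, 24.40261459350586), 61.189208984375) [[592.2, -291.9, 40.0], [614.8, -332.8, 40.0], [596.6, -342.0, 40.0], [574.1, -301.2, 40.0]] [594.4, -316.9, 40.0]
((368.7947998046875, 167.48660278320312), (23.294130325317383, 8.627455711364746), 87.39744567871094) [593.2, -313.3, 30.0]
```

View pics/crop1.png

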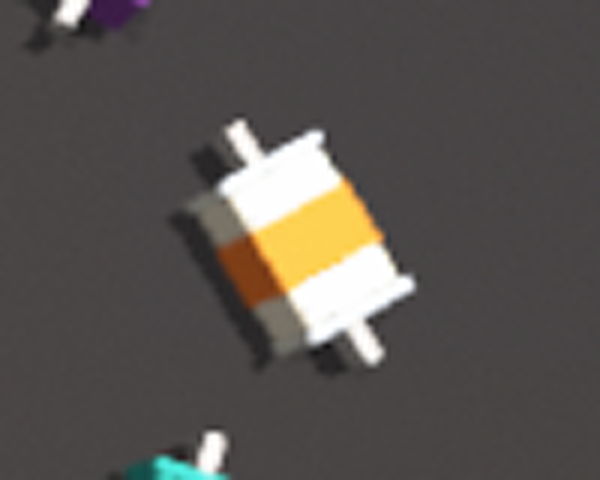

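The crop confirms a white block with an orange band. Its top-band centre is at full-image px ≈(482.5,235.2) and its blades run at about 31° in world. Next I'll compute a hover pose for a wrist look.

```bash
cat >> h.py <<'E'
from scipy.spatial.transform import Rotation as Ro
def plan(p,yaw,s=None):
    from bench import monitor
    s=s or monitor.read_state();R=Ro.from_rotvec(s["ee_rot"]);tgt=Ro.from_matrix([[np.cos(yaw),np.sin(yaw),0],[np.sin(yaw),-np.cos(yaw),0],[0,0,-1]])
    if p is not None: print("shift m",np.round(R.inv().apply(np.array(p)-s["tcp_pos"])/1000,4).tolist(),"turn",np.round((R.inv()*tgt).as_rotvec(),4).tolist())
    print("t",s["t"],"tcp",np.round(s["tcp_pos"],1),"yaw",np.round(np.degrees(np.arctan2(*R.as_matrix()[[1,0],0])),2),"F",np.round(s["contact_force"],2),"w",round(s["gripper_width"],1))
E
python3 - <<'E'
from h import *
print(onz("top",(482.5,235.2),40))
p=onz("top",(482.5,235.2),40)
plan([p[0],p[1],140],np.radians(31))
E
```

```text
[ 596.30768929 -322.00844294   40.        ]
shift m [0.4468, -0.1652, 0.1049] turn [-0.0008, -0.0001, -0.1852]
t 0.15 tcp [ 235.1 -632.6  244.7] yaw 20.39 F [-0.64  0.05  0.29] w 85.5
```

```bash
python3 -m jog '[0.2,0.447,-0.165,0.105,0,0,-0.185, 0.2,0.447,-0.165,0.105,0,0,-0.185, 0.2,0.447,-0.165,0.105,0,0,-0.185, 0.2,0.447,-0.165,0.105,0,0,-0.185, 0.2,0.447,-0.165,0.105,0,0,-0.185, 0.2,0.447,-0.165,0.105,0,0,-0.185, 0.2,0.447,-0.165,0.105,0,0,-0.185, 0.2,0.447,-0.165,0.105,0,0,-0.185, 0.2,0.447,-0.165,0.105,0,0,-0.185, 0.2,0.447,-0.165,0.105,0,0,-0.185, 0.2,0.447,-0.165,0.105,0,0,-0.185, 0.2,0.447,-0.165,0.105,0,0,-0.185]' 40
python3 - <<'E'
from h import *
from bench import monitor,capture
import json
s=monitor.read_state();im=capture("wrist");cv2.imwrite("pics/w1.png",im[:,:,::-1])
plan(None,0,s);np.savez("w1.npz",p=s["tcp_pos"],r=s["ee_rot"])
E
```

```text
t: 1.65
tcp_pos: [596.1, -323.2, 140.7]
ee_rot: [3.027, 0.837, 0.001]
contact_force: [0.7, -0.4, -0.2]
gripper_width: 68.1
t 1.65 tcp [ 596.1 -323.2  140.7] yaw 30.92 F [ 0.65 -0.39 -0.22] w 68.1
```

View pics/w1.png

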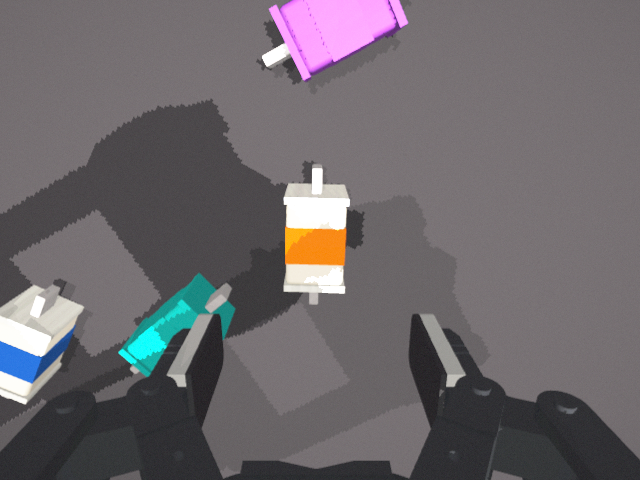

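The wrist view shows the orange-banded fuse aligned with the tool, band centre ≈(316,246). The turquoise decoy's nearest points are ≈(235,312) and (222,295), so I'll check clearance.

```bash
cat >> h.py <<'E'
def wtool(uv,z,s):
    """pixel -> tool coords on world plane z"""
    c=calibration("wrist");T=np.array(c["T_tool_cam"]);d=T[:3,:3]@np.array([(uv[0]-c["cx"])/c["fx"],(uv[1]-c["cy"])/c["fy"],1]);o=T[:3,3]
    R=Ro.from_rotvec(s["ee_rot"]);ow=R.apply(o)+s["tcp_pos"];dw=R.apply(d);k=(z-ow[2])/dw[2];return np.round(o+d*k,1),np.round(ow+dw*k,1)
E
python3 - <<'E'
from h import *
f=np.load("w1.npz");s=dict(tcp_pos=f["p"],ee_rot=f["r"])
im=cv2.imread("pics/w1.png")
o=cv2.minAreaRect(biggest(mask(im,(8,150,120),(24,255,255),(270,210,370,290))));print(o)
for n,uv,z in [("band",o[0],40),("bl",(286,228),40),("br",(347,228),40),("fl",(285,265),40),("fr",(345,264),40),("blade1",(317,178),29),("blade2",(313,298),29),("turq",(235,312),40),("turq2",(222,295),25),("turq3",(200,275),40)]: print(n,*wtool(uv,z,s))
E
```

```text
((314.96563720703125, 245.53216552734375), (61.199344635009766, 37.04609680175781), 1.9091525077819824)
band [  0.5   0.7 100.8] [ 596.9 -323.6   40. ]
bl [ 11.  -15.6 100.7] [ 597.5 -304.2   40. ]
br [ 11.   18.8 100.8] [ 615.2 -333.7   40. ]
fl [-11.6 -16.7 100.7] [ 577.7 -314.9   40. ]
fr [-10.9  18.2 100.8] [ 596.1 -344.4   40. ]
blade1 [ 37.3   1.9 111.8] [ 629.1 -305.7   29. ]
blade2 [-38.4  -0.5 111.7] [ 563.  -342.5   29. ]
turq [-42.2 -47.6 100.7] [ 535.5 -304.1   40. ]
turq2 [-38.3 -58.3 115.7] [ 533.4 -292.9   25. ]
turq3 [-17.9 -66.6 100.7] [ 546.6 -275.3   40. ]
```

```bash
python3 -m jog '[0.32,0,0.0007,0.06,0,0,0.03, 0.32,0,0.0007,0.09,0,0,0.03, 0.32,0,0.0007,0.107,0,0,0.03, 0.32,0,0.0007,0.118,0,0,0.03, 0.32,0,0.0007,0.118,0,0,0.03, 0.9,0,0.0007,0.118,0,0,0.03, 0.9,0,0.0007,0.118,0,0,0.03, 0.9,0,0.0007,0.118,0,0,0.03, 0.9,0,0.0007,0.118,0,0,0.03, 0.9,0,0.0007,0.118,0,0,0.03]' 40
python3 -m jog '[0.9,0,0,-0.01,0,0,0, 0.9,0,0,-0.04,0,0,0, 0.9,0,0,-0.09,0,0,0, 0.9,0,0,-0.15,0,0,0, 0.9,0,0,-0.18,0,0,0, 0.9,0,0,-0.18,0,0,0, 0.9,0,0,-0.18,0,0,0]'
python3 - <<'E'
from h import *
from bench import capture
cv2.imwrite("pics/w2.png",capture("wrist")[:,:,::-1])
plan([587.5,192.3,200],np.radians(9.2))
E
```

```text
t: 2.95
tcp_pos: [597.6, -323.3, 23.7]
ee_rot: [3.038, 0.793, 0.002]
contact_force: [-1.0, -0.9, 6.7]
gripper_width: 33.4
t: 3.82
tcp_pos: [596.6, -322.7, 200.8]
ee_rot: [-3.038, -0.793, 0.002]
contact_force: [0.5, -0.3, -2.9]
gripper_width: 33.7
shift m [0.2439, -0.4536, 0.001] turn [-0.002, 0.0017, 0.3502]
t 3.875 tcp [ 596.5 -322.6  200.3] yaw 29.27 F [-0.06 -0.33 -2.39] w 33.2
```

View pics/w2.png

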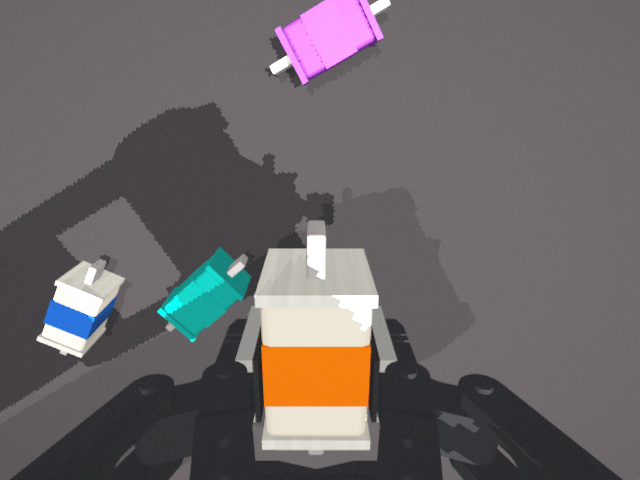

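Orange fuse held squarely between the pads, band at rows 346–406, cols 262–371. I'll check the in-hand offset, then travel to above the pan. The fuse bottom is at z≈177, so the padlock, lever (bar ends 155 mm away) and case clear the path when approached at this height. Lever bar top is 187, so I'll raise first.

```bash
python3 - <<'E'
from h import *
from bench import monitor
s=monitor.read_state();z=s["tcp_pos"][2]+16.3
for uv in((262,346),(371,346),(261,406),(371,406)):print(wtool(uv,z,s)[0])
print(wtool((316,245),s["tcp_pos"][2]+5.3,s)[0])
s["tcp_pos"]=s["tcp_pos"]
plan([587.5,192.3,290],np.radians(9.2),s)
E
```

```text
[  9.9 -15.1 -16.3]
[ 10.   18.1 -16.4]
[-12.4 -16.3 -16.2]
[-12.3  19.  -16.3]
[38.7  1.3 -5.4]
shift m [0.2438, -0.4538, -0.089] turn [-0.002, 0.0017, 0.3502]
t 3.875 tcp [ 596.5 -322.6  200.3] yaw 29.27 F [-0.06 -0.33 -2.39] w 33.2
```

```bash
python3 -m jog '[0.9,0,0,-0.045,0,0,0, 0.9,0.01,-0.02,-0.09,0,0,0, 0.9,0.035,-0.065,-0.09,0,0,0.05, 0.9,0.06,-0.115,-0.09,0,0,0.1, 0.9,0.09,-0.165,-0.09,0,0,0.15, 0.9,0.115,-0.215,-0.09,0,0,0.2, 0.9,0.142,-0.265,-0.09,0,0,0.25, 0.9,0.17,-0.315,-0.09,0,0,0.3, 0.9,0.197,-0.365,-0.09,0,0,0.33, 0.9,0.218,-0.405,-0.09,0,0,0.35, 0.9,0.235,-0.435,-0.09,0,0,0.35, 0.9,0.244,-0.454,-0.09,0,0,0.35]'
python3 -m jog '[0.9,0,0,0.03,0,0,0, 0.9,0,0,0.08,0,0,0, 0.9,0,0,0.13,0,0,0, 0.9,0,0,0.145,0,0,0, 0.9,0,0,0.145,0,0,0, 0.9,0,0,0.145,0,0,0]'
python3 - <<'E'
from h import *
from bench import capture
cv2.imwrite("pics/t2.png",capture("top")[:,:,::-1]);im=capture("side")[:,:,::-1]
cv2.imwrite("pics/s2c.png",cv2.resize(im[180:420,150:470],None,fx=2.5,fy=2.5))
plan([587.5,192.3,120],np.radians(9.2))
E
```

```text
t: 5.38
tcp_pos: [587.5, 193.8, 290.6]
ee_rot: [3.131, 0.254, -0.004]
contact_force: [0.9, -0.7, -1.2]
gripper_width: 33.9
t: 6.12
tcp_pos: [588.8, 192.5, 149.6]
ee_rot: [-3.131, -0.252, -0.004]
contact_force: [0.5, -0.4, -2.2]
gripper_width: 33.6
shift m [-0.0012, 0.0, 0.0294] turn [-0.0003, -0.0027, 0.0002]
t 6.225 tcp [588.6 192.5 149.4] yaw 9.21 F [ 0.27  1.06 -2.12] w 33.6
```

View pics/s2c.png

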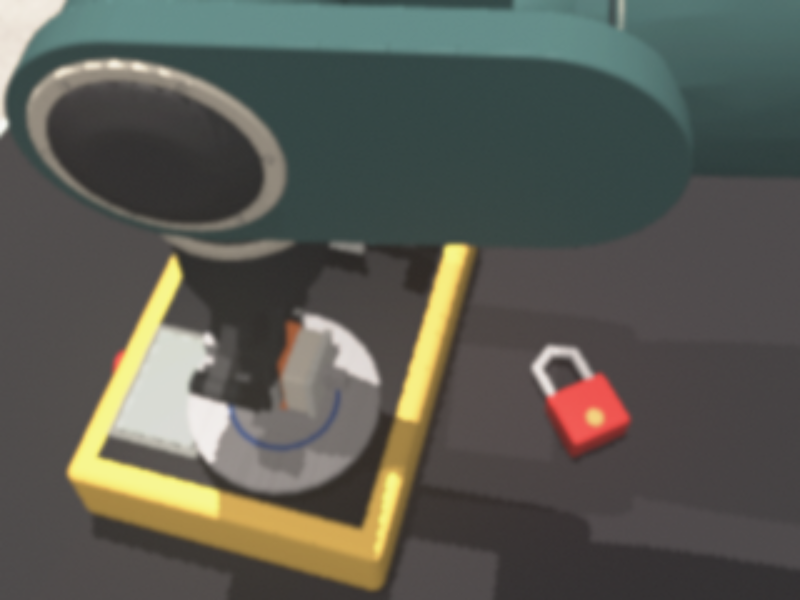

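The side crop shows the fuse hanging over the pan, inside the blue ring region. Lowering gently while watching the force.

```bash
python3 -m jog '[0.9,0,0,0.012,0,0,0, 0.9,0,0,0.02,0,0,0, 0.9,0,0,0.024,0,0,0, 0.9,0,0,0.024,0,0,0]'
python3 -m jog '[0.9,0,0,0.001,0,0,0, 0.9,0,0,0.003,0,0,0, 0.9,0,0,0.003,0,0,0, 0.9,0,0,0.003,0,0,0]'
python3 -m jog '[0.9,0,0,0.001,0,0,0, 0.9,0,0,0.002,0,0,0, 0.9,0,0,0.002,0,0,0, 0.9,0,0,0.002,0,0,0]'
```

```text
t: 6.72
tcp_pos: [587.8, 192.4, 122.9]
ee_rot: [3.131, 0.252, -0.001]
contact_force: [-0.5, -0.8, -1.2]
gripper_width: 33.6
t: 7.22
tcp_pos: [588.0, 192.4, 120.5]
ee_rot: [-3.131, -0.252, -0.0]
contact_force: [0.3, 0.4, -0.7]
gripper_width: 33.7
t: 7.72
tcp_pos: [588.0, 192.4, 118.4]
ee_rot: [-3.131, -0.252, -0.0]
contact_force: [1.1, 0.5, 0.6]
gripper_width: 33.0
```

```bash
python3 -m jog '[0.56,0,0,0,0,0,0, 0.52,0,0,0,0,0,0, 0.48,0,0,0,0,0,0, 0.4,0,0,0,0,0,0, 0.3,0,0,0,0,0,0, 0.3,0,0,0,0,0,0, 0.3,0,0,0,0,0,0]' 20
python3 -m jog '[0.3,0,0,-0.01,0,0,0, 0.3,0,0,-0.03,0,0,0, 0.3,0,0,-0.06,0,0,0, 0.3,0,0,-0.11,0,0,0, 0.3,0,0,-0.16,0,0,0, 0.3,0,0,-0.16,0,0,0, 0.3,0,0,-0.16,0,0,0]'
python3 - <<'E'
from h import *
from bench import capture,monitor
s=monitor.read_state();im=capture("wrist")[:,:,::-1];cv2.imwrite("pics/w3.png",im);np.savez("w3.npz",p=s["tcp_pos"],r=s["ee_rot"])
a=np.radians(9.2);hub=np.array([569.2,32.0])+124*np.array([np.cos(a),np.sin(a)]);print("hub",hub)
plan([569.2,32.0,230],a)
E
```

```text
t: 8.6
tcp_pos: [587.9, 192.4, 118.3]
ee_rot: [-3.131, -0.252, 0.0]
contact_force: [0.7, 0.4, -0.8]
gripper_width: 59.7
t: 9.48
tcp_pos: [587.8, 192.3, 278.9]
ee_rot: [-3.131, -0.252, -0.001]
contact_force: [0.1, -0.1, -0.6]
gripper_width: 59.9
hub [691.60489687  51.82526727]
shift m [-0.0439, 0.1553, 0.048] turn [0.0001, 0.0006, 0.0002]
t 9.525 tcp [587.7 192.3 278. ] yaw 9.21 F [-0.57 -0.34 -0.45] w 59.7
```

View pics/w3.png

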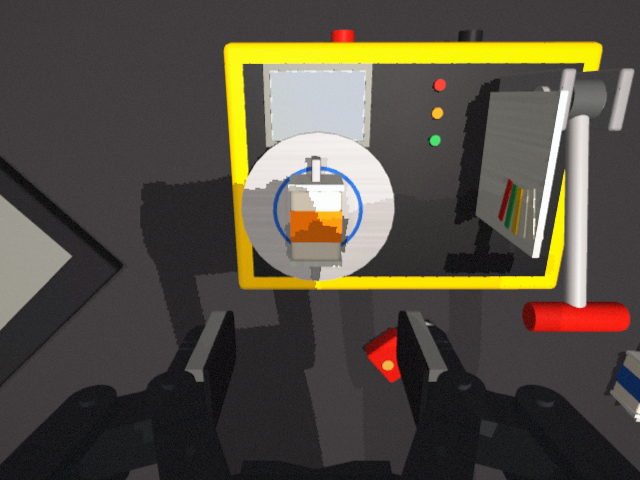

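The fuse stands upright inside the ring; the pan disc is at cols 241–394 and the fuse at cols 289–343. The bar centre is ≈(577,317). Numeric check next.

```bash
python3 - <<'E'
from h import *
f=np.load("w3.npz");s=dict(tcp_pos=f["p"],ee_rot=f["r"])
for n,uv,z in(("disc",(317.5,206),94),("band",(316.5,226.5),134),("bar",(577,317),180)):print(n,*wtool(uv,z,s))
E
```

```text
disc [  2.6   2.6 184.9] [590.9 190.2  94. ]
band [ -1.3   1.8 144.9] [586.9 190.3 134. ]
bar [-44.  158.6  98.9] [569.8  28.8 180. ]
```

```bash
python3 -m jog '[1,-0.012,0.04,0,0,0,0, 1,-0.03,0.1,0,0,0,0, 1,-0.047,0.15,0,0,0,0, 1,-0.047,0.156,0.01,0,0,0, 1,-0.047,0.156,0.04,0,0,0, 1,-0.047,0.156,0.06,0,0,0, 1,-0.047,0.156,0.06,0,0,0, 1,-0.047,0.156,0.06,0,0,0]' 40
python3 - <<'E'
from h import *
from bench import capture
im=capture("side")[:,:,::-1]
plan([566.5,31.5,201],np.radians(9.2))
t=capture("wrist")[:,:,::-1]
cv2.imwrite("pics/c4.png",np.hstack([cv2.resize(im[120:320,220:420],(400,400)),cv2.resize(t,(533,400))[:,133:]]))
E
```

```text
t: 10.52
tcp_pos: [566.8, 31.2, 219.0]
ee_rot: [3.131, 0.253, 0.001]
contact_force: [-0.2, -0.4, 0.7]
gripper_width: 0.2
shift m [-0.0003, -0.0004, 0.0183] turn [0.0001, -0.0011, 0.0007]
t 10.575 tcp [566.8  31.2 219.3] yaw 9.24 F [-0.47  0.09 -0.11] w -0.0
```

View pics/c4.png

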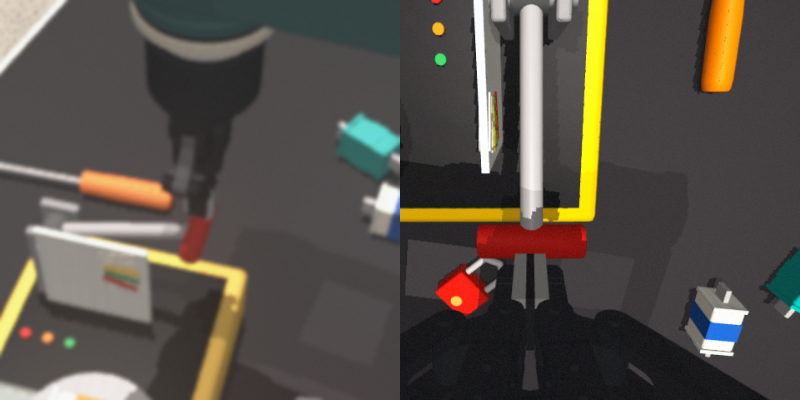

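The view shows the shut fingers centred across the bar (bar cols 477–586 in the panel, arm at 531). Checking fore-aft alignment numerically.

```bash
python3 - <<'E'
from h import *
from bench import monitor
s=monitor.read_state();print(wtool((531*1.2,241*1.2),180,s),wtool((531*1.2,225*1.2),180,s),wtool((531*1.2,258*1.2),172,s))
c=calibration("wrist");T=np.linalg.inv(c["T_tool_cam"])
for x in(-11,0,11):
    p=T@[x,0,14,1];print(x,p[0]/p[2]*c["fx"]+c["cx"],p[1]/p[2]*c["fy"]+c["cy"])
E
```

```text
(array([  2.8, 140.9,  39.4]), array([ 592.3, -107.5,  180. ])) (array([ 11.8, 138.7,  39.5]), array([ 600.9, -103.9,  180. ])) (array([-11.4, 150.1,  47.4]), array([ 579.8, -118.9,  172. ]))
-11 312.1454030869009 349.8557797006277
0 312.0761503023883 324.879634556151
11 312.00378401881204 298.7806002012479
```

```bash
python3 -m jog '[1,0,0,0.008,0,0,0, 1,0,0,0.014,0,0,0, 1,0,0,0.016,0,0,0, 1,0,0,0.016,0,0,0]'
for i in 1 2 3 4; do python3 -m jog '[1,0,0,0.001,0,0,0, 1,0,0,0.001,0,0,0]' | grep -v rot; done
```

```text
t: 11.12
tcp_pos: [566.4, 30.8, 202.2]
ee_rot: [-3.131, -0.252, 0.0]
contact_force: [-0.1, -0.1, -0.0]
gripper_width: 0.1
t: 11.38
tcp_pos: [566.6, 30.8, 201.6]
contact_force: [-0.8, -1.1, 0.4]
gripper_width: -0.0
t: 11.62
tcp_pos: [566.5, 30.8, 200.8]
contact_force: [-3.5, -0.1, 6.9]
gripper_width: 0.3
t: 11.88
tcp_pos: [566.4, 30.8, 199.9]
contact_force: [-4.5, -0.8, 7.0]
gripper_width: -0.2
t: 12.12
tcp_pos: [566.4, 30.8, 199.0]
contact_force: [-4.9, -0.5, 8.6]
gripper_width: 0.3
```

Contact felt at TCP z ≈201.2, so the third click should be at TCP z ≈147.2.

```bash
python3 -m jog '[1,0,0,0.003,0,0,0, 1,0,0,0.006,0,0,0, 1,0,0,0.009,0,0,0, 1,0,0,0.012,0,0,0, 1,0,0,0.015,0,0,0, 1,0,0,0.018,0,0,0, 1,0,0,0.021,0,0,0, 1,0,0,0.024,0,0,0, 1,0,0,0.027,0,0,0, 1,0,0,0.03,0,0,0]'
python3 -m jog '[1,0,0,0.003,0,0,0, 1,0,0,0.006,0,0,0, 1,0,0,0.009,0,0,0, 1,0,0,0.011,0,0,0, 1,0,0,0.013,0,0,0, 1,0,0,0.014,0,0,0, 1,0,0,0.014,0,0,0]'
for i in 1 2 3 4; do python3 -m jog '[1,0,0,0.0015,0,0,0, 1,0,0,0.0015,0,0,0]' | grep -v rot; done
```

```text
t: 13.38
tcp_pos: [566.5, 30.8, 168.4]
ee_rot: [3.131, 0.252, -0.0]
contact_force: [-3.6, -0.9, 4.8]
gripper_width: -0.0
t: 14.25
tcp_pos: [566.4, 30.8, 154.4]
ee_rot: [3.131, 0.252, -0.0]
contact_force: [-3.2, -0.1, 6.0]
gripper_width: -0.3
t: 14.5
tcp_pos: [566.5, 30.8, 152.9]
contact_force: [-4.3, -0.5, 6.1]
gripper_width: 0.1
t: 14.75
tcp_pos: [566.5, 30.8, 151.4]
contact_force: [-2.6, -0.4, 5.6]
gripper_width: -0.1
t: 15.0
tcp_pos: [566.6, 30.8, 150.0]
contact_force: [-3.1, -0.3, 6.3]
gripper_width: -0.0
t: 15.25
tcp_pos: [566.6, 30.9, 148.6]
contact_force: [-2.8, -1.4, 7.0]
gripper_width: -0.0
```

```bash
python3 -m jog '[1,0,0,0.0013,0,0,0, 1,0,0,0.0013,0,0,0, 1,0,0,0.0013,0,0,0]'
python3 - <<'E'
from h import *
from bench import capture
S=capture("side")[:,:,::-1];W=capture("wrist")[:,:,::-1];T=capture("top")[:,:,::-1]
cv2.imwrite("pics/w5.png",W);cv2.imwrite("pics/s5.png",S);cv2.imwrite("pics/t5.png",T)
cv2.imwrite("pics/c5.png",np.hstack([cv2.resize(S[200:400,180:380],(400,400)),cv2.resize(W[0:400,180:580],(400,400))]))
plan([566.5,31.5,147.2],np.radians(9.2))
E
```

```text
t: 15.62
tcp_pos: [566.7, 30.8, 147.5]
ee_rot: [3.131, 0.252, 0.001]
contact_force: [-3.5, -0.1, 7.6]
gripper_width: -0.2
shift m [-0.0001, -0.0007, 0.0003] turn [0.0001, -0.0006, 0.0002]
t 15.775 tcp [566.7  30.9 147.5] yaw 9.21 F [-2.94 -0.79  7.72] w 0.3
```

View pics/c5.png

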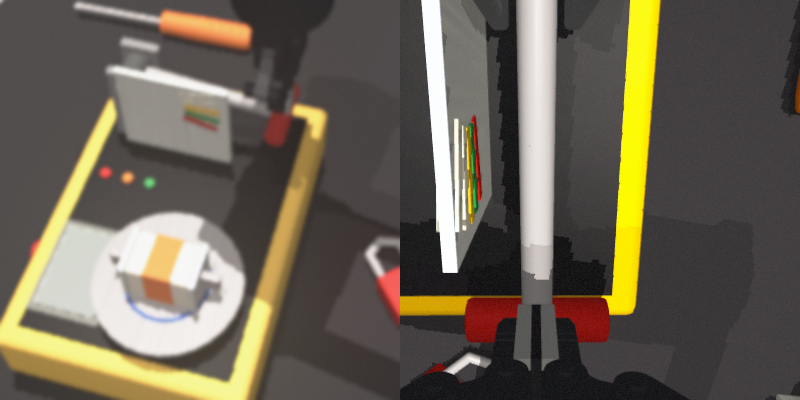

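The fuse is upright on the pan inside the ring (panel band centre ≈(160,265)). The fingers are on the bar, and 7.7 N matches the expected ~8 N hold at the third click. One last centring check before handing in.

```bash
python3 - <<'E'
from h import *
from bench import workorder
S=cv2.imread("pics/s5.png")
o=biggest(mask(S,(8,90,100),(24,255,255),(245,310,280,340)));r=cv2.minAreaRect(o);print(r)
p=onz("side",(261,329.5),134);print("fuse top",p);off=np.hypot(*(p[:2]-[587.5,192.2]));print("offset",off)
plan(None,0)
if off<8: print(workorder.sign_off())
E
```

```text
((260.4999694824219, 329.5), (13.2256498336792, 24.46160125732422), 20.556047439575195)
fuse top [587.39647503 194.5832794  134.        ]
offset 2.385526797875894
t 15.775 tcp [566.7  30.9 147.5] yaw 9.21 F [-2.94 -0.79  7.72] w 0.3
the job is handed in; nothing more can be done
None
```

I set the orange-banded fuse link upright on the weighing pan and let go of it. I then pressed the lever bar to the third click and handed the job in at 15.8 s while still holding it. The hand-in reported no verdict.

- **Fuse position:** the side view put the fuse about 2.4 mm from the pan centre. The wrist view suggested about 4 mm, which is within calibration error.
- **Pan:** I lowered the fuse until the pan had sunk an estimated 5 mm before letting go. With its weight reading about 2.4 N, it should settle at about 6 mm, well short of 17 mm. I did not measure how far the pan actually sank.
- **Lever:** the fingers touched the bar at TCP height of about 201.2 mm and held at 147.5 mm. That is 53.7 mm of travel against 54 mm expected, or about 0.42 rad. The holding force was 7.7 N, against about 8 N expected. The angle comes from travel and force; I did not read it off the coloured marks.
- **Other items:** the blue-banded spare, the padlock and the screwdriver were never touched. I saw nothing out of place in the pictures, but did not measure their final positions.

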